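# Nip up a hanging eye with a screwdriver through its loop

## Task

The steel eye in the wooden block has worked loose. Slide the screwdriver's shaft through the eye's loop and, using it as a bar, turn the eye clockwise (seen from above) until it is fully home and nipped up snug, but stop there: forcing it on will tear its insert round in the wood. Then draw the screwdriver out and lay it flat, back on the mat, leaving the other things on the bench where they are.

Things in the scene. Friction and masses are not known exactly. Their poses are not given: they have to be found in the camera images.
- block: Pale pine block screwed to the bench, 150 x 120 x 30 mm high; origin at the centre of its underside. The eye stands within 20 mm of its middle.
- insert: Steel threaded insert in the block's top: round flange 44 mm across, 3 mm high. Origin: centre of its underside, 30 mm above the bench, on the eye's turning axis (vertical). It gives springily about it, 6 N m/rad: 0.3 N m about this axis is the least that counts as snug, at 0.75 N m it tears loose (never reach this); aim for 0.5. It springs back. Its yaw tells nothing of where the eye comes home.
- notch (a point): Dark radial mark on top of the insert's flange, 20 mm from the turning axis. It moves only as the insert twists: 1 mm at 0.3 N m, 2.5 mm at 0.75 N m.
- eye_hole (a point): Centre of the steel eye's hole, on the turning axis. Upright ring 34 mm outside, hole 13 mm across and 16 mm long, over a 28 mm collar. x: the hole's axis, level; the shaft may enter from either end; z up. 40 mm above the insert's origin when home, up to 1 mm more before (pitch 4.5 mm). It turns stiffly (0.08 N m) and stays where left. 0.4 to 1.4 rad remain to a hard stop that must be felt.
- driver: Screwdriver on the mat: black square handle 26 x 26 x 85 mm, round steel shaft 9 mm thick, 95 mm long, the last 7 mm tapered to 4 mm; about 0.15 kg. Origin on the handle's underside below the junction of handle and shaft; x points to the tip, z up; centreline 13 mm above the origin. In the 13 mm hole the shaft has play: it swings some 0.25 rad either way before it bites.
- driver_grip (a point): Point on the screwdriver's centreline inside the handle, 30 mm behind the junction: a good place to grip it across its flat sides from above.
- shaft_a (a point): Point on the shaft's centreline, 20 mm ahead of the junction.
- shaft_b (a point): Point on the shaft's centreline, 44 mm ahead of the junction.
- shaft_c (a point): Point on the shaft's centreline, 68 mm ahead of the junction (27 mm behind the tip).
- driver_tip (a point): Tip of the shaft, 95 mm ahead of the junction, on the centreline.
- mat: Dull blue bench mat, fixed, 220 x 340 mm (its x by y), 2 mm thick; origin at the centre of its underside.
- can: Aluminium spray can, 52 mm in diameter, 150 mm high, standing; origin under it. Leave alone.
- spool: Grey solder spool, 52 mm in diameter, 39 mm high, standing on its end; origin under it. Leave alone.
- parts_bin: Clear plastic parts bin, 110 x 80 x 45 mm high; origin under it. Leave alone.
There are look-alikes about, which are no part of the job. What is meant by the driver is not pink or white, and is the larger of those in its own colour.

How it is judged:
By the outcome, as a careful person would: the job done as asked, in the order asked, and still so for the second after the job is handed in, with the robot touching nothing.
It also fails if it takes over 72 s, if anything falls off the work surface, if the arm or the gripper's body presses on something with over 40 N, if the wrist force passes 120 N, or if a joint passes its speed limit or range.

## Robot

A 6-joint arm with a two-finger parallel gripper is mounted at the origin on the work surface. World frame = base frame: x ahead of the robot, y to its left, z up, the work surface at z = 0. Lengths are in m, angles in rad, forces in N, time in s.
With the tool pointing down it reaches from about 0.275 to 0.875 m from the base axis. Payload 12.5 kg.
Tool frame: the origin (TCP) lies at the very end of the fingers, on their centre line; the grasp point (between the pads) lies 19 mm behind it; z points along the fingers, y is the line along which they close (so a half turn about z gives the same grasp; the last joint's range is limited). The gripper opens to 85 mm and grips with 20 to 120 N. Pads are 22 mm wide; open, the fingers measure 114 mm over their backs; the gripper's body (76 mm by 85 mm) begins 54 mm behind the grasp point. The pads swing forward as they close: fully open they stand 13 mm farther back than shut.
Start: joints at [1.094, 0.351, 1.652, -0, 1.139, -0.085], TCP at [0.21, 0.508, 0.231] pointing down, gripper open.
Joint ranges: [-2.75, 2.75], [-0.79, 2.1], [0.01, 2.65], [-1.57, 4.71], [0.07, 3.14], [-2.87, 2.87]. Speed limits (rad/s): [2.22, 2.22, 2.79, 3.14, 3.14, 3.14].

## Interface

Orientations are given as a unit quaternion [w, x, y, z].
In Python, from station import r gives the robot as it stands.
- The arm moves only by the tool servo_tool, never from a script. Its argument "deltas" is a list of rows, each a list of 7 numbers: the shift along the tool's x, y, z in units of 0.5 m (1.0 is 0.5 m), then the turn, a rotation vector about the tool's x, y, z in units of 90 degrees (1.0 is 90 degrees), then the opening, from -1 (shut) to 1 (fully open). In form: [[x, y, z, ax, ay, az, jaw], ...]. A call has 1 to 12 rows; each row is the pose to reach, as a shift and turn from the pose commanded when the call began, along the tool's axes at that moment; what a row does not reach only later rows make up. A row lasts 1/12 s, in which the tool goes at most 41.7 mm and 7.16 degrees, less where a joint would pass 70% of its speed; a pose out of reach is approached as far as the arm can. A call with a number of a shift or a turn outside -1 to 1 is refused whole. A call with a gripper value outside its range is refused whole. The fingers move at their own pace and stop on an object; "grip_force" is the grip in N (left out, the last holds). Time passes only in rows, so rows that repeat a pose let the fingers close. It gives the time, the measured TCP pose, the force, the opening and the grip force at its end, in the units of the state.
- r.get_state(): the state, without advancing time (a new reading comes with each control period).
- r.capture(name): name is "side" or "top"; returns (picture, depth): 420x560x3 uint8, red, green, blue; 420x560 float32, m along the optical axis (not along the pixel's ray), 0 where there is no reading.
- r.get_calibration(name): a dict with "K" (3x3 intrinsics, pixels), "origin" and "attitude" of the camera in the world. Camera axes: x right, y up, looking along -z (the intrinsics and any distortion apply to the point x, -y, -z); pixel columns grow to the right and rows downward; lengths in m; the calibration is good to about 2 mm. A picture is of the moment at which its call begins. get_calibration takes no time and is no camera call.
- r.close_job(): hands the job in; it is judged then, once.
The state is a dict: "time": time; "qpos": joint angles; "joint_velocities": joint speeds; "joint_efforts": joint torques, N m; "eef_pos": TCP position; "orientation": TCP orientation; "ft_force": force on the tool from outside, world axes, zero at the start; "ft_torque": the same for the moment, N m; "width": opening from 0.0 (shut) to 1.0 (fully open); "gripper_force": force on a finger pad.
Only numpy, scipy, OpenCV 4.12 (cv2) and the standard library are available. Lean on these libraries where they do the work, as an engineer would, in place of code of your own. Each camera call takes 0.05 s, during which the arm holds its last target. There are 200 camera calls.

## Working session

There is one attempt and no reset: what is moved stays moved. The work goes in short steps, Python scripts to look and compute and a tool call to move; the robot and the scene stay as the last step left them, time stands still between calls to the robot, and variables do not carry over. Pictures are saved under pics/ and viewed, at most 10 in all, crops included, and the job is handed in when it is done.

Besides the shell and the picture viewer there is one more tool, called after "Call:" by a JSON object that holds its "method" and its "body", one argument or row to a line. servo_tool: Moves the arm, as the interface text tells. Shifts and turns lie within -1 to 1; 1 stands for 0.5 m of shift or 90 degrees of turn. Its arguments: {"type":"object","properties":{"deltas":{"type":"array","items":{"type":"array","items":{"type":"number"}}},"grip_force":{"type":"number"}},"required":["deltas"]}

```bash
ls; mkdir -p pics
python3 - <<'E'
from station import r
import cv2,numpy as np
s=r.get_state();print(s)
for n in("top","side"):
    p,d=r.capture(n);cv2.imwrite(f"pics/{n}0.png",p[:,:,::-1]);np.save(f"pics/{n}0.npy",d);print(r.get_calibration(n))
E
```

```text
pics
{'time': 0.0, 'qpos': array([ 1.09441312e+00,  3.51199896e-01,  1.65246456e+00,  2.23767563e-05,
        1.13908814e+00, -8.45986990e-02]), 'joint_velocities': array([ 0.00105668,  0.00057623, -0.00104176, -0.00192966,  0.00125754,
       -0.00125728]), 'joint_efforts': array([-1.27565920e-03, -5.06098616e+01, -2.91408169e+01, -2.34758718e-04,
        4.46547376e-03, -8.47882148e-06]), 'eef_pos': array([0.20982269, 0.50802983, 0.23076294]), 'orientation': array([-1.70314984e-04,  1.94646365e-01,  9.80873313e-01, -5.54496536e-04]), 'ft_force': array([ 0.04819011, -0.04731901,  0.40837901]), 'ft_torque': array([-0.0149444 , -0.00440604, -0.0006139 ]), 'gripper_force': 0.0, 'width': 0.999736934000368}
{'K': array([[511.49560245,   0.        , 273.05498943],
       [  0.        , 511.49560245, 211.68833656],
       [  0.        ,   0.        ,   1.        ]]), 'origin': array([0.22470266, 0.00975591, 1.45465192]), 'attitude': array([-0.69763597, -0.06277755,  0.06810279,  0.71044003])}
{'K': array([[384.26328121,   0.        , 278.89425683],
       [  0.        , 384.26328121, 204.0428484 ],
       [  0.        ,   0.        ,   1.        ]]), 'origin': array([ 0.45105452, -0.72633169,  0.62958624]), 'attitude': array([ 0.89416865,  0.44670391, -0.01327278, -0.02723737])}
```

View pics/top0.png

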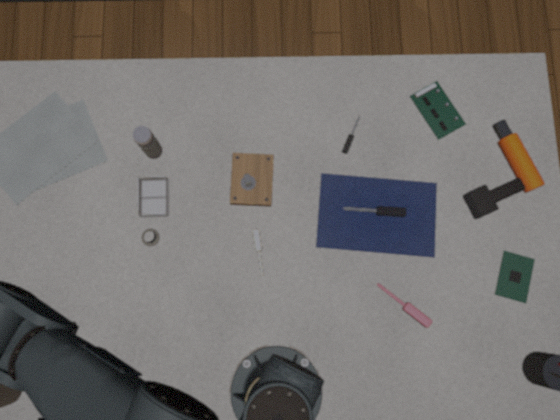

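View pics/side0.png

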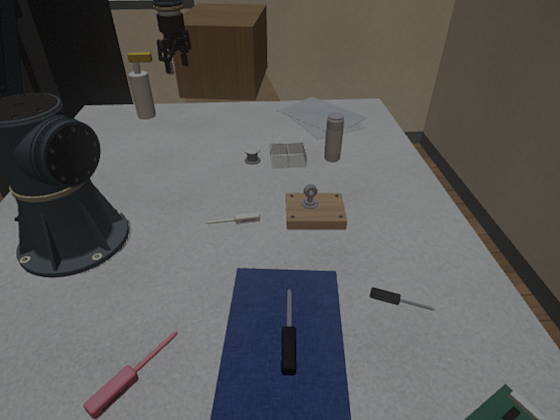

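```bash
cat > h.py <<'E'
import numpy as np,cv2
from scipy.spatial.transform import Rotation as R
from station import r
def cam(n):
    c=r.get_calibration(n);q=c["attitude"];return c["K"],np.array(c["origin"]),R.from_quat([q[1],q[2],q[3],q[0]]).as_matrix()
def ray(n,uv):
    K,o,A=cam(n);u=np.atleast_2d(uv).astype(float)
    d=np.c_[(u[:,0]-K[0,2])/K[0,0],-(u[:,1]-K[1,2])/K[1,1],-np.ones(len(u))]@A.T
    return o,d
def onz(n,uv,z):
    o,d=ray(n,uv);return o+d*((z-o[2])/d[:,2])[:,None]
def proj(n,P):
    K,o,A=cam(n);p=(np.atleast_2d(P)-o)@A
    return np.c_[K[0,0]*p[:,0]/-p[:,2]+K[0,2],K[1,1]*-p[:,1]/-p[:,2]+K[1,2]]
def tri(a,b):
    o1,d1=ray("top",a);o2,d2=ray("side",b);d1=d1[0];d2=d2[0]
    t=np.linalg.lstsq(np.c_[d1,-d2],o2-o1,rcond=None)[0]
    p,q=o1+t[0]*d1,o2+t[1]*d2;return (p+q)/2,np.linalg.norm(p-q)
def save(name,im): cv2.imwrite(f"pics/{name}.png",im[:,:,::-1])
def crop(im,x,y,w,h,s): return cv2.resize(im[y:y+h,x:x+w],None,fx=s,fy=s,interpolation=cv2.INTER_CUBIC)
E
python3 - <<'E'
from h import *
t=cv2.imread("pics/top0.png")[:,:,::-1];s=cv2.imread("pics/side0.png")[:,:,::-1]
a=crop(t,335,190,80,40,5);b=crop(t,226,145,50,66,4.5);c=crop(s,280,175,72,60,5.5);d=crop(s,270,280,40,100,3)
W=np.zeros((600,800,3),np.uint8)
def put(im,x,y): h,w=im.shape[:2];W[y:y+h,x:x+w]=im[:600-y,:800-x]
put(a,0,0);put(b,0,210);put(c,400,0);put(d[:260],600,335);put(crop(t,335,110,40,50,5),300,340)
save("c1",W)
hsv=cv2.cvtColor(t,cv2.COLOR_RGB2HSV)
# wood block
def big(m,box):
    z=np.zeros_like(m);x,y,w,h=box;z[y:y+h,x:x+w]=m[y:y+h,x:x+w]
    return max(cv2.findContours(z,cv2.RETR_EXTERNAL,cv2.CHAIN_APPROX_NONE)[0],key=cv2.contourArea)
wood=cv2.inRange(hsv,(5,60,60),(25,255,255));k=cv2.minAreaRect(big(wood,(215,140,75,80)));print("block",k,onz("top",[k[0]],.03))
print(onz("top",cv2.boxPoints(k),.03).round(3))
mat=cv2.inRange(hsv,(105,90,30),(130,255,255));k=cv2.minAreaRect(big(mat,(300,160,150,110)));print("mat",onz("top",cv2.boxPoints(k),.002).round(3))
hd=((t.max(2)<52)*255).astype(np.uint8);c=big(hd,(330,190,90,40));k=cv2.minAreaRect(c);print("handle",k,onz("top",cv2.boxPoints(k),.028).round(4),onz("top",[k[0]],.028))
sh=((hsv[:,:,1]<90)&(t.max(2)>70));z=np.zeros_like(sh);z[195:225,335:400]=sh[195:225,335:400]
ys,xs=np.nonzero(z);P=onz("top",np.c_[xs,ys],.017);print("shaft",xs.min(),xs.max(),len(xs))
m=P.mean(0);v=np.linalg.svd(P-m)[2][0];e=(P-m)@v;print(m,v,m+v*e.min(),m+v*e.max())
E
```

```text
block ((251.35691833496094, 179.07537841796875), (40.77046585083008, 51.25429916381836), 3.1798300743103027) [[0.58796361 0.05688587 0.03      ]]
[[ 0.517  0.12   0.03 ]
 [ 0.669  0.111  0.03 ]
 [ 0.66  -0.007  0.03 ]
 [ 0.509  0.004  0.03 ]]
mat [[ 0.395 -0.125  0.002]
 [ 0.606 -0.15   0.002]
 [ 0.571 -0.488  0.002]
 [ 0.361 -0.455  0.002]]
handle ((390.8930358886719, 211.21206665039062), (28.25736427307129, 9.169609069824219), 3.5763344764709473) [[ 0.4776 -0.2969  0.028 ]
 [ 0.5041 -0.3     0.028 ]
 [ 0.4976 -0.3801  0.028 ]
 [ 0.4711 -0.3767  0.028 ]] [[ 0.48758125 -0.3384651   0.028     ]]
shaft 342 391 173
[ 0.49772972 -0.25233283  0.017     ] [-0.10222683 -0.99476111 -0.        ] [ 0.5029626  -0.20141203  0.017     ] [ 0.48852304 -0.34192224  0.017     ]
```

View pics/c1.png

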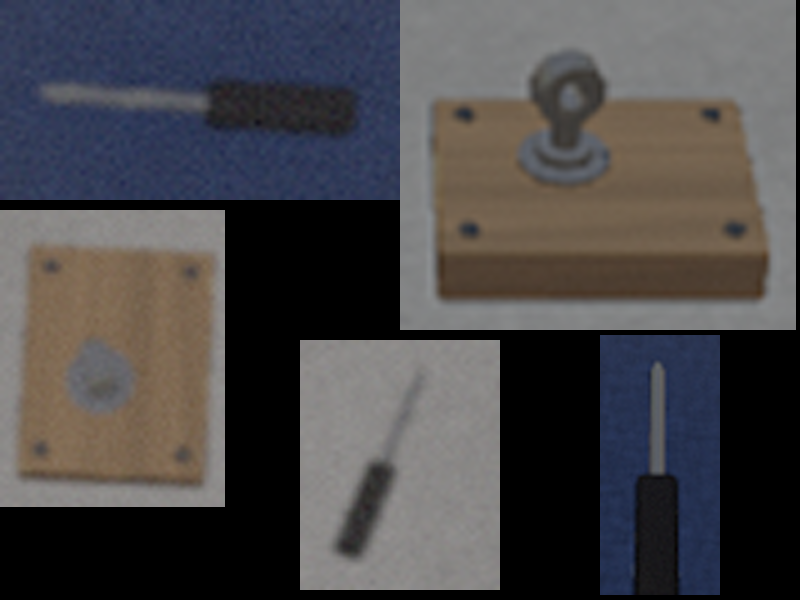

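The black drivers are the one on the mat at top (391,211), with an 85 mm handle, and a small one on the bench at top (350,135). The mat one is larger, neither pink nor white, so it is the driver. The eye's front face with its hole is at side pixel (311,192), and the flange is at top (248,182).

Run:
```python
from h import *
print("tip",tri((343.4,208.6),(289,289.7)),"onz",onz("top",[(343.4,208.6)],.015),onz("side",[(289,289.7)],.015))
print("junction top edge",onz("top",[(376.6,210.4)],.028),onz("side",[(289,327.3)],.028))
print("flange",onz("top",[(248.4,182.1)],.033),onz("side",[(309.8,203.7)],.033))
N=8
for n in("top","side"):
    D=[];I=[]
    for i in range(N):
        p,d=r.capture(n);D.append(np.where(d>0,d,np.nan));I.append(p.astype(float))
    D=np.nanmedian(D,0);np.save(f"pics/{n}D.npy",D);im=np.mean(I,0).astype(np.uint8);save(f"{n}avg",im)
    v,u=np.mgrid[0:420,0:560];K,o,A=cam(n)
    X=o+np.stack([(u-K[0,2])/K[0,0]*D,-(v-K[1,2])/K[1,1]*D,-D],-1)@A.T
    np.save(f"pics/{n}X.npy",X)
    if n=="top":sel=(abs(X[...,0]-.58)<.06)&(abs(X[...,1]-.06)<.06)&(X[...,2]>.06)
    else: sel=(abs(X[...,0]-.58)<.06)&(abs(X[...,1]-.06)<.06)&(X[...,2]>.045)
    P=X[sel];print(n,len(P))
    vv,uu=np.nonzero(sel)
    for a in zip(uu,vv,P.round(4)):print(a[0],a[1],*a[2])
```

```text
tip (array([ 0.50136424, -0.20524656,  0.01690526]), np.float64(0.00341034816691091)) onz [[ 0.50000214 -0.20566533  0.015     ]] [[ 0.50322125 -0.20319802  0.015     ]]
junction top edge [[ 0.49064539 -0.29792936  0.028     ]] [[ 0.49492523 -0.30218002  0.028     ]]
flange [[0.57844277 0.06533171 0.033     ]] [[0.57873076 0.06308961 0.033     ]]
top 71
246 173 0.5942 0.0701 0.0748
247 173 0.5928 0.0671 0.0799
248 173 0.5923 0.0643 0.0815
249 173 0.5925 0.0615 0.0807
244 174 0.5899 0.0754 0.0805
245 174 0.5895 0.0726 0.0817
246 174 0.5887 0.0697 0.0848
247 174 0.5886 0.0669 0.0849
248 174 0.5884 0.0641 0.0857
249 174 0.5888 0.0615 0.0837
244 175 0.5863 0.0753 0.0833
245 175 0.5862 0.0725 0.0836
246 175 0.5855 0.0697 0.086
247 175 0.5864 0.0671 0.0826
248 175 0.5857 0.0642 0.0851
249 175 0.5855 0.0614 0.0854
244 176 0.5834 0.0753 0.0835
245 176 0.5824 0.0724 0.0871
246 176 0.5825 0.0697 0.0866
247 176 0.5824 0.0669 0.0868
248 176 0.5823 0.0641 0.0871
249 176 0.5824 0.0614 0.0866
245 177 0.5797 0.0725 0.0866
246 177 0.5798 0.0697 0.0859
247 177 0.5798 0.067 0.0861
248 177 0.5789 0.0641
[... 5217 characters left out ...]
0.0614 0.0587
312 196 0.5829 0.0615 0.0585
313 196 0.5856 0.062 0.058
314 196 0.5884 0.0631 0.0571
307 197 0.5699 0.0592 0.0576
308 197 0.5725 0.0594 0.0574
309 197 0.575 0.0593 0.0573
310 197 0.5777 0.0598 0.0568
311 197 0.5806 0.0616 0.0554
312 197 0.583 0.0609 0.0558
307 198 0.571 0.0652 0.0501
308 198 0.5731 0.0623 0.052
309 198 0.5754 0.0606 0.0532
310 198 0.5781 0.0616 0.0524
311 198 0.5808 0.0624 0.0517
312 198 0.5841 0.0668 0.0483
307 199 0.5711 0.0653 0.0468
308 199 0.5732 0.062 0.0491
309 199 0.5757 0.0613 0.0495
310 199 0.5783 0.0616 0.0492
311 199 0.581 0.0625 0.0484
308 200 0.5734 0.0627 0.0454
309 200 0.5758 0.0611 0.0465
310 200 0.5785 0.0623 0.0455
311 200 0.581 0.0616 0.0459
```

Run:
```python
from h import *
for n in("top","side"):
    X=np.load(f"pics/{n}X.npy")
    s=(abs(X[...,0]-.49)<.05)&(abs(X[...,1]+.34)<.07)&(X[...,2]>.022)&(X[...,2]<.04);P=X[s]
    (c,sz,a)=cv2.minAreaRect((P[:,:2]*1000).astype(np.float32));print(n,len(P),"handle",c,sz,a,P[:,2].mean(), P[:,:2].mean(0))
    s=(abs(X[...,0]-.5)<.05)&(X[...,1]>-.29)&(X[...,1]<-.19)&(X[...,2]>.01)&(X[...,2]<.04);Q=X[s]
    if len(Q):
        m=np.r_[P,Q][:,:2];l=np.polyfit(Q[:,1],Q[:,0],1);print("shaft",len(Q),l,np.polyval(l,-.2),np.polyval(l,-.3),Q[:,1].max(),Q[:,2].mean())
        print("yaw centre-centre",np.degrees(np.arctan2(*(Q.mean(0)-P.mean(0))[[1,0]])))
    s=(abs(X[...,0]-.58)<.04)&(abs(X[...,1]-.06)<.04)&(X[...,2]>.0315)&(X[...,2]<.036);
    m=X[(abs(X[...,0]-.45)<.02)&(abs(X[...,1]+.2)<.03)];print("mat z",m[:,2].mean(), "blocktop",X[(abs(X[...,0]-.63)<.02)&(abs(X[...,1]-.03)<.02)][:,2].mean())
    s=(abs(X[...,0]-.58)<.06)&(abs(X[...,1]-.06)<.06)&(X[...,2]>(.06));P=X[s]
    (c,sz,a)=cv2.minAreaRect((P[:,:2]*1000).astype(np.float32));print("ring",c,sz,a)
```

```text
top 263 handle (490.732177734375, -341.0211181640625) (82.79597473144531, 25.931541442871094) 85.45690155029297 0.027373714847355346 [ 0.48998927 -0.34050112]
shaft 92 [0.08821077 0.52007917] 0.5024370127767236 0.4936159353803019 -0.20707736864903042 0.01847839886439785
yaw centre-centre 84.92544261973758
mat z 0.001849866535911315 blocktop 0.02956094473482755
ring (578.4022216796875, 66.25269317626953) (32.553218841552734, 15.464812278747559) 12.919412612915039
side 648 handle (489.7019348144531, -340.5226745605469) (82.5565185546875, 25.414518356323242) 84.68682098388672 0.02680389441961292 [ 0.4899016  -0.34380819]
shaft 162 [0.09422617 0.52119469] 0.5023494525422665 0.4929268357865119 -0.20566625989446574 0.017915323442050168
yaw centre-centre 85.29658682169251
mat z 0.0013886465525985315 blocktop 0.028866754735511188
ring (576.5834350585938, 66.86711883544922) (31.605953216552734, 15.618480682373047) 12.675760269165039
```

Call:
{"method": "servo_tool", "body": {
  "deltas": [
    [0,0,-0.1,0,0,0.079,0.3],
    [0,0,-0.1,0,0,0.158,0.2],
    [0,0,-0.1,0,0,0.237,0.2],
    [0,0,-0.1,0,0,0.316,0.2],
    [0,0,-0.1,0,0,0.395,0.2],
    [0,0,-0.1,0,0,0.474,0.2],
    [0,0,-0.1,0,0,0.553,0.2],
    [0,0,-0.1,0,0,0.632,0.2],
    [0,0,-0.1,0,0,0.711,0.2],
    [0,0,-0.1,0,0,0.79,0.2],
    [0,0,-0.1,0,0,0.817,0.2],
    [0,0,-0.1,0,0,0.817,0.2]
  ],
  "grip_force": 60
}}

```text
time: 1.9
eef_pos: [0.21, 0.5083, 0.2813]
orientation: [0.0, 0.744, 0.669, -0.0]
ft_force: [-0.0, 1.2, 0.7]
width: 0.602
gripper_force: 0.0
```

Call:
{"method": "servo_tool", "body": {
  "deltas": [
    [-0.8,0.37,0,0,0,0,0.2],
    [-0.8,0.37,0,0,0,0,0.2],
    [-0.8,0.37,0,0,0,0,0.2],
    [-0.8,0.37,0,0,0,0,0.2],
    [-0.8,0.37,0,0,0,0,0.2],
    [-0.8,0.37,0,0,0,0,0.2],
    [-0.8,0.37,0,0,0,0,0.2],
    [-0.8,0.37,0,0,0,0,0.2],
    [-0.8,0.37,0,0,0,0,0.2],
    [-0.8,0.37,0,0,0,0,0.2],
    [-0.8,0.37,0,0,0,0,0.2],
    [-0.8,0.37,0,0,0,0,0.2]
  ]
}}

```text
time: 2.9
eef_pos: [0.3533, 0.088, 0.2815]
orientation: [0.001, 0.744, 0.669, 0.0]
ft_force: [0.6, 0.4, 0.0]
width: 0.599
gripper_force: 0.0
```

Call:
{"method": "servo_tool", "body": {
  "deltas": [
    [-0.8,0.37,0,0,0,-0.012,0.2],
    [-0.8,0.37,0,0,0,-0.012,0.2],
    [-0.8,0.37,0,0,0,-0.012,0.2],
    [-0.8,0.37,0,0,0,-0.012,0.2],
    [-0.8,0.37,0,0,0,-0.012,0.2],
    [-0.8,0.37,0,0,0,-0.012,0.2],
    [-0.8,0.37,0,0,0,-0.012,0.2],
    [-0.8,0.37,0,0,0,-0.012,0.2],
    [-0.8,0.37,0,0,0,-0.012,0.2],
    [-0.8,0.37,0,0,0,-0.012,0.2],
    [-0.8,0.37,0,0,0,-0.012,0.2],
    [-0.8,0.37,0,0,0,-0.012,0.2]
  ]
}}

```text
time: 3.9
eef_pos: [0.4956, -0.3292, 0.2803]
orientation: [0.0, 0.737, 0.676, -0.0]
ft_force: [0.8, -1.1, -0.9]
width: 0.598
gripper_force: 0.0
```

Run:
```python
from h import *
s=r.get_state();q=s["orientation"];A=R.from_quat([q[1],q[2],q[3],q[0]]).as_matrix();p=s["eef_pos"]
print(s["time"],p,A.round(4).tolist(),s["width"],s["ft_force"],s["ft_torque"])
print("delta tool units",((np.array([.4913,-.3283,.004])-p)@A/.5).round(4))
print("heading",np.degrees(np.arctan2(A[1,0],A[0,0])))
```

```text
3.9 [ 0.49556462 -0.32916614  0.28032519] [[0.0859, 0.9963, -0.0002], [0.9963, -0.0859, -0.0003], [-0.0004, -0.0002, -1.0]] 0.598283803513338 [ 0.84658608 -1.13168683 -0.94125431] [0.0096176  0.00915141 0.03035101]
delta tool units [ 0.0012 -0.0086  0.5527]
heading 85.06998691036088
```

Call:
{"method": "servo_tool", "body": {
  "deltas": [
    [0.001,-0.009,0.08,0,0,0,0.2],
    [0.001,-0.009,0.16,0,0,0,0.2],
    [0.001,-0.009,0.24,0,0,0,0.2],
    [0.001,-0.009,0.32,0,0,0,0.2],
    [0.001,-0.009,0.39,0,0,0,0.2],
    [0.001,-0.009,0.45,0,0,0,0.2],
    [0.001,-0.009,0.49,0,0,0,0.2],
    [0.001,-0.009,0.52,0,0,0,0.2],
    [0.001,-0.009,0.535,0,0,0,0.2],
    [0.001,-0.009,0.545,0,0,0,0.2],
    [0.001,-0.009,0.55,0,0,0,0.2],
    [0.001,-0.009,0.55,0,0,0,0.2]
  ]
}}

```text
time: 4.9
eef_pos: [0.4906, -0.3248, 0.0067]
orientation: [0.0, 0.736, 0.676, 0.0]
ft_force: [-0.5, -0.2, -0.1]
width: 0.595
gripper_force: 0.0
```

Call:
{"method": "servo_tool", "body": {
  "deltas": [
    [0,0,0,0,0,0,-0.2],
    [0,0,0,0,0,0,-0.5],
    [0,0,0,0,0,0,-1],
    [0,0,0,0,0,0,-1],
    [0,0,0,0,0,0,-1],
    [0,0,0,0,0,0,-1],
    [0,0,0,0,0,0,-1],
    [0,0,0,0,0,0,-1]
  ],
  "grip_force": 90
}}

```text
time: 5.57
eef_pos: [0.4908, -0.3254, 0.0076]
orientation: [0.001, 0.737, 0.676, 0.0]
ft_force: [-1.3, 1.6, 7.5]
width: 0.282
gripper_force: 89.3
```

```bash
cat > st.py <<'E'
from h import *
def st():
    s=r.get_state();q=s["orientation"];A=R.from_quat([q[1],q[2],q[3],q[0]]).as_matrix();p=s["eef_pos"]
    print(round(s["time"],2),p.round(4),"head %.2f"%np.degrees(np.arctan2(A[1,0],A[0,0])),"w %.3f"%s["width"],"gf %.0f"%s["gripper_force"],"F",s["ft_force"].round(2),"M",s["ft_torque"].round(3))
    return s,p,A
E
python3 -c "
from st import *
st()"
```

```text
5.57 [ 0.4908 -0.3254  0.0076] head 85.10 w 0.282 gf 89 F [-1.28  1.56  7.5 ] M [0.192 0.175 0.031]
```

Call:
{"method": "servo_tool", "body": {
  "deltas": [
    [0,0,-0.02,0,0,0,-1],
    [0,0,-0.06,0,0,0,-1],
    [0,0,-0.12,0,0,0,-1],
    [0.05,0.02,-0.15,0,0,-0.03,-1],
    [0.12,0.045,-0.15,0,0,-0.07,-1],
    [0.2,0.075,-0.15,0,0,-0.11,-1],
    [0.28,0.105,-0.15,0,0,-0.15,-1],
    [0.36,0.135,-0.15,0,0,-0.18,-1],
    [0.43,0.165,-0.13,0,0,-0.197,-1],
    [0.48,0.185,-0.12,0,0,-0.197,-1],
    [0.505,0.195,-0.113,0,0,-0.197,-1],
    [0.509,0.197,-0.111,0,0,-0.197,-1]
  ]
}}

```text
time: 6.57
eef_pos: [0.6106, -0.0776, 0.0618]
orientation: [-0.0, 0.623, 0.783, 0.0]
ft_force: [0.5, 0.3, -2.4]
width: 0.282
gripper_force: 88.6
```

```bash
cat > look.py <<'E'
from st import *
def grab(n,N=6):
    D=[];I=[]
    for i in range(N):
        p,d=r.capture(n);D.append(np.where(d>0,d,np.nan));I.append(p.astype(float))
    D=np.nanmedian(D,0);v,u=np.mgrid[0:420,0:560];K,o,A=cam(n)
    return np.mean(I,0).astype(np.uint8),o+np.stack([(u-K[0,2])/K[0,0]*D,-(v-K[1,2])/K[1,1]*D,-D],-1)@A.T
E
python3 - <<'E'
from look import *
T,XT=grab("top");S,XS=grab("side");np.save("pics/XT1.npy",XT);np.save("pics/XS1.npy",XS)
W=np.zeros((600,800,3),np.uint8);a=crop(T,225,150,70,105,5);b=crop(S,270,160,90,110,5)
W[:525,:350]=a;W[:550,350:]=b;save("c2",W);s,p,A=st()
e=np.array([.5775,.0665,.0706]);c=p+np.array([0,0,.0074]);print("eye in tool rel centreline",((e-c)@A).round(4))
for n,X in(("top",XT),("side",XS)):
    L=(X-c)@A  # tool frame
    m=(L[...,0]>.045)&(L[...,0]<.11)&(abs(L[...,1])<.012)&(abs(L[...,2])<.012);Q=L[m]
    for a,b in((.045,.065),(.065,.085),(.085,.11)):
        q=Q[(Q[:,0]>a)&(Q[:,0]<b)]
        if len(q):print(n,len(q),q.mean(0).round(4),"top z",np.percentile(q[:,2],10).round(4))
    m=(L[...,0]>.045)&(L[...,0]<.135)&(abs(L[...,1])<.012)&(abs(L[...,2])<.008);print("tip",L[m][:,0].max())
    s=(abs(X[...,0]-.58)<.06)&(abs(X[...,1]-.065)<.03)&(X[...,2]>.06)&(L[...,0]>.137);P=X[s]
    k=cv2.minAreaRect((P[:,:2]*1000).astype(np.float32));print("ring",k,P[:,2].max())
E
```

```text
7.17 [ 0.61   -0.0801  0.0619] head 102.81 w 0.286 gf 89 F [ 0.08  0.5  -1.14] M [ 0.005 -0.012 -0.043]
eye in tool rel centreline [ 0.1502  0.0008 -0.0013]
top 19 [ 0.1016 -0.0019 -0.0036] top z -0.006
tip 0.12077774784883198
ring ((578.2252197265625, 66.20219421386719), (32.836387634277344, 15.444822311401367), 13.100494384765625) 0.08911011262890112
side 3 [ 0.0619 -0.0059 -0.0018] top z -0.0023
side 20 [ 0.0745 -0.0038 -0.0023] top z -0.004
side 4 [ 0.0891 -0.002  -0.0034] top z -0.0044
tip 0.09350815772807025
ring ((576.4782104492188, 66.7930908203125), (31.367568969726562, 16.05912971496582), 11.618474960327148) 0.0866403667993475
```

View pics/c2.png

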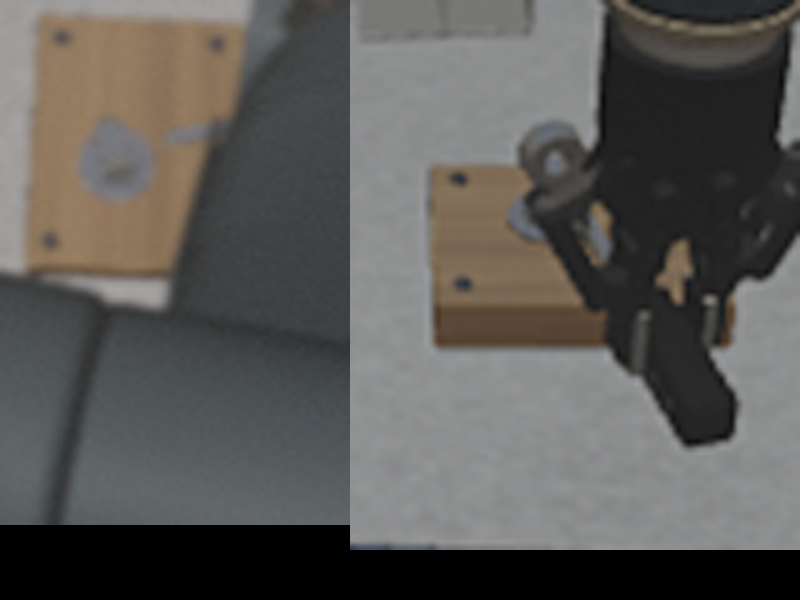

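The top view shows the shaft pointing at the ring, running from about (259,177) to (269,175). The side view shows it hidden behind the left finger with the ring clear. Next I'll check the lateral offset by comparing the shaft and ring in the same camera.

Run:
```python
from look import *
XT=np.load("pics/XT1.npy");s,p,A=st()
c=p+np.array([0,0,.0074]);L=(XT-c)@A
m=(L[...,0]>.075)&(L[...,0]<.13)&(abs(L[...,1])<.015)&(L[...,2]<.012)&(L[...,2]>-.015)
for v,u in np.argwhere(m):print(u,v,(L[v,u]*1000).round(1))
print("expected px of centreline tip/.1",proj("top",[c+A[:,0]*.121,c+A[:,0]*.095]),proj("top",[[.5775,.0665,.0876]]))
```

```text
7.17 [ 0.61   -0.0801  0.0619] head 102.81 w 0.286 gf 89 F [ 0.08  0.5  -1.14] M [ 0.005 -0.012 -0.043]
267 174 [94.   1.1 -5.9]
270 174 [85.9 -1.  -6.4]
262 175 [107.9   2.7  -1.5]
263 175 [105.3   1.5  -3.6]
264 175 [102.7   0.4  -5.2]
265 175 [100.   -0.3  -5.8]
266 175 [97.2 -0.4 -3.2]
267 175 [94.7 -2.  -7. ]
260 176 [114.    1.3  -1.3]
261 176 [111.4  -0.   -4. ]
262 176 [108.8  -0.8  -4.5]
263 176 [106.   -1.3  -3.9]
264 176 [103.3  -1.6  -2.5]
265 176 [100.6  -2.7  -4.2]
266 176 [98.  -3.8 -5.6]
258 177 [120.1   0.2  -0.2]
259 177 [117.4  -0.5  -0.2]
260 177 [114.8  -2.1  -3.9]
261 177 [112.2  -3.1  -5.2]
262 177 [109.3  -3.   -2.2]
263 177 [106.6  -3.4  -1.1]
264 177 [103.9  -4.3  -2.1]
265 177 [101.2  -4.7  -0.9]
266 177 [98.6 -6.3 -4.7]
258 178 [120.8  -2.8  -0.8]
259 178 [118.   -3.1   0.5]
260 178 [115.4  -4.3  -1.5]
261 178 [112.7  -5.1  -1.9]
262 178 [110.   -5.7  -2. ]
263 178 [107.1  -5.4   2.1]
expected px of centreline tip/.1 [[257.69448651 177.14495629]
 [266.74477216 174.99077652]] [[247.15472617 177.65582977]]
```

Call:
{"method": "servo_tool", "body": {
  "deltas": [
    [0.01,0.003,-0.0024,0,0,0,-1],
    [0.02,0.003,-0.0024,0,0,0,-1],
    [0.03,0.003,-0.0024,0,0,0,-1],
    [0.04,0.003,-0.0024,0,0,0,-1],
    [0.05,0.003,-0.0024,0,0,0,-1],
    [0.06,0.003,-0.0024,0,0,0,-1],
    [0.066,0.003,-0.0024,0,0,0,-1],
    [0.066,0.003,-0.0024,0,0,0,-1]
  ],
  "grip_force": 110
}}

```text
time: 7.83
eef_pos: [0.604, -0.0466, 0.063]
orientation: [-0.0, 0.623, 0.782, -0.0]
ft_force: [0.4, -0.4, -1.4]
width: 0.277
gripper_force: 112.1
```

```bash
python3 -c "
from st import *
s,p,A=st();print('F tool',(s['ft_force']@A).round(2));c=p+np.array([0,0,.0074]);print(((np.array([.5775,.0665,.0706])-c)@A).round(4))"
```

```text
7.83 [ 0.604  -0.0466  0.063 ] head 102.87 w 0.277 gf 112 F [ 0.44 -0.42 -1.39] M [-0.051 -0.007 -0.037]
F tool [-0.51  0.33  1.39]
[ 0.1161 -0.0007 -0.0002]
```

Call:
{"method": "servo_tool", "body": {
  "deltas": [
    [0.008,0,0,0,0,0,-1],
    [0.016,0,0,0,0,0,-1],
    [0.024,0,0,0,0,0,-1],
    [0.032,0,0,0,0,0,-1],
    [0.032,0,0,0,0,0,-1]
  ]
}}

```text
time: 8.25
eef_pos: [0.6004, -0.031, 0.0629]
orientation: [-0.0, 0.623, 0.782, -0.0]
ft_force: [-0.4, -0.3, -1.8]
width: 0.277
gripper_force: 112.1
```

```bash
python3 -c "
from st import *
s,p,A=st();print('F tool',(s['ft_force']@A).round(2));c=p+np.array([0,0,.0074]);print(((np.array([.5775,.0665,.0706])-c)@A).round(4))"
```

```text
8.25 [ 0.6004 -0.031   0.0629] head 102.86 w 0.277 gf 112 F [-0.43 -0.3  -1.78] M [-0.027 -0.021  0.025]
F tool [-0.2  -0.48  1.78]
[ 0.1001 -0.0007 -0.0002]
```

Call:
{"method": "servo_tool", "body": {
  "deltas": [
    [0.01,0,0,0,0,0,-1],
    [0.02,0,0,0,0,0,-1],
    [0.03,0,0,0,0,0,-1],
    [0.04,0,0,0,0,0,-1],
    [0.05,0,0,0,0,0,-1],
    [0.056,0,0,0,0,0,-1],
    [0.056,0,0,0,0,0,-1],
    [0.056,0,0,0,0,0,-1]
  ]
}}

```text
time: 8.92
eef_pos: [0.5945, -0.0043, 0.063]
orientation: [0.0, 0.624, 0.782, -0.0]
ft_force: [0.1, -0.2, -1.1]
width: 0.28
gripper_force: 112.5
```

Run:
```python
from look import *
s,p,A=st();print('F tool',(s['ft_force']@A).round(2));c=p+np.array([0,0,.0074]);print(((np.array([.5775,.0665,.0706])-c)@A).round(4))
T,XT=grab("top",4);S,XS=grab("side",3)
W=np.zeros((600,800,3),np.uint8);W[:525,:350]=crop(T,215,140,70,105,5);W[:550,350:]=crop(S,270,150,90,110,5);save("c3",W)
```

```text
8.92 [ 0.5945 -0.0043  0.063 ] head 102.85 w 0.280 gf 112 F [ 0.06 -0.21 -1.1 ] M [ 0.025 -0.054  0.019]
F tool [-0.22  0.01  1.1 ]
[ 0.0728 -0.0008 -0.0002]
```

View pics/c3.png

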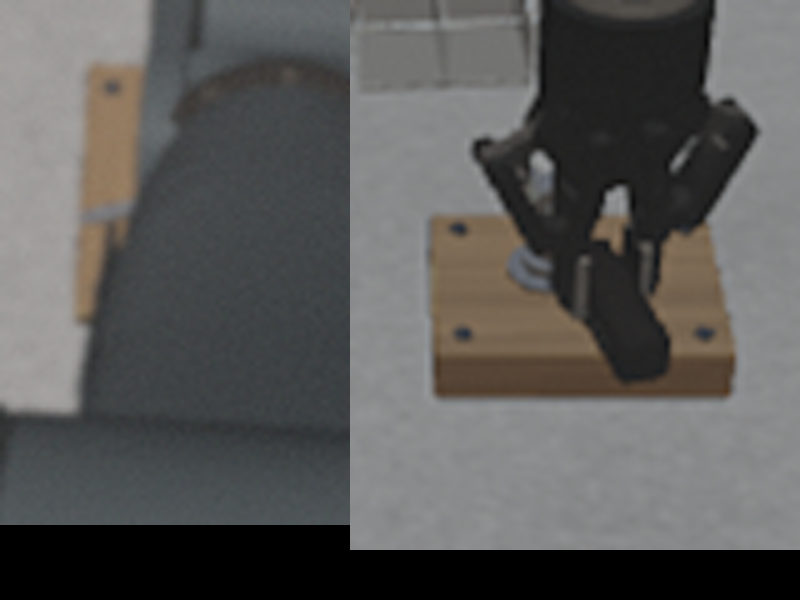

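Top (85–130,212) shows the tip sticking out beyond the ring, so the shaft is through. Next I'll set a torque baseline and take up the play.

```bash
cat > tq.py <<'E'
from st import *
E=np.array([.5775,.0667,.0706])
def tq(N=6):
    F=[];M=[]
    for i in range(N):
        r.capture("top");s=r.get_state();F.append(s["ft_force"]);M.append(s["ft_torque"])
    F=np.mean(F,0);M=np.mean(M,0);s,p,A=st();d=p-E;a=np.cross(d,F)[2]
    e=(E-p)@A
    print("Ftool",(F@A).round(2),"M",M.round(3),"rxF %.3f total %.3f"%(a,a+M[2]),"eye in tool",e.round(4))
    return e
def rows(dphi,e=(.073,0),n=6,zr=.0007):
    for i in range(1,n+1):
        f=dphi*i/n;c,s=np.cos(f),np.sin(f)
        print([round((e[0]-(c*e[0]-s*e[1]))/.5,4),round((e[1]-(s*e[0]+c*e[1]))/.5,4),round(zr*f/.5,4),0,0,round(f/(np.pi/2),4)])
E
python3 -c "
from tq import *
tq();rows(.2,n=4)"
```

```text
9.57 [ 0.5945 -0.0044  0.063 ] head 102.83 w 0.278 gf 112 F [ 0.02  0.51 -1.31] M [-0.013  0.028  0.057]
Ftool [-0.15 -0.16  1.43] M [-0.027 -0.019  0.041] rxF -0.012 total 0.029 eye in tool [ 0.0731 -0.0007 -0.0076]
[np.float64(0.0002), np.float64(-0.0073), 0.0001, 0, 0, 0.0318]
[np.float64(0.0007), np.float64(-0.0146), 0.0001, 0, 0, 0.0637]
[np.float64(0.0016), np.float64(-0.0218), 0.0002, 0, 0, 0.0955]
[np.float64(0.0029), np.float64(-0.029), 0.0003, 0, 0, 0.1273]
```

Call:
{"method": "servo_tool", "body": {
  "deltas": [
    [0.0002,-0.0073,0.0001,0,0,0.032,-1],
    [0.0007,-0.0146,0.0001,0,0,0.064,-1],
    [0.0016,-0.022,0.0002,0,0,0.0955,-1],
    [0.003,-0.029,0.0003,0,0,0.127,-1],
    [0.003,-0.029,0.0003,0,0,0.127,-1]
  ]
}}

```text
time: 9.98
eef_pos: [0.5799, -0.0062, 0.0629]
orientation: [0.0, 0.699, 0.715, 0.0]
ft_force: [2.3, 0.1, -2.0]
width: 0.274
gripper_force: 112.4
```

```bash
python3 -c "
from tq import *
tq(5)"
```

```text
10.23 [ 0.5802 -0.0062  0.0629] head 91.47 w 0.276 gf 112 F [ 2.32  0.89 -1.23] M [-0.015 -0.254  0.011]
Ftool [0.06 1.6  1.35] M [-0.02  -0.181 -0.074] rxF 0.116 total 0.043 eye in tool [ 0.0729 -0.0009 -0.0077]
```

Call:
{"method": "servo_tool", "body": {
  "deltas": [
    [0.0001,-0.005,0.0001,0,0,0.022,-1],
    [0.0004,-0.01,0.0001,0,0,0.044,-1],
    [0.0007,-0.0146,0.0001,0,0,0.064,-1],
    [0.0007,-0.0146,0.0001,0,0,0.064,-1]
  ]
}}

```text
time: 10.57
eef_pos: [0.5728, -0.0061, 0.0629]
orientation: [0.0, 0.734, 0.679, 0.0]
ft_force: [3.5, -0.0, -1.1]
width: 0.278
gripper_force: 112.4
```

```bash
python3 -c "
from tq import *
tq(5)"
```

```text
10.82 [ 0.573  -0.006   0.0629] head 85.69 w 0.277 gf 112 F [ 3.44  0.13 -1.24] M [-0.115 -0.568 -0.138]
Ftool [-0.3   2.96  1.79] M [-0.145 -0.451 -0.157] rxF 0.215 total 0.059 eye in tool [ 0.0729 -0.001  -0.0077]
```

Call:
{"method": "servo_tool", "body": {
  "deltas": [
    [0.0001,-0.004,0.0001,0,0,0.022,-1],
    [0.0004,-0.0085,0.0001,0,0,0.044,-1],
    [0.0007,-0.0126,0.0001,0,0,0.064,-1],
    [0.0007,-0.0126,0.0001,0,0,0.064,-1]
  ]
}}

```text
time: 11.15
eef_pos: [0.5658, -0.0051, 0.0626]
orientation: [-0.0, 0.767, 0.642, -0.0]
ft_force: [1.0, -1.1, 0.9]
width: 0.279
gripper_force: 112.6
```

```bash
python3 -c "
from tq import *
tq(5)"
```

```text
11.4 [ 0.5663 -0.0051  0.0627] head 79.95 w 0.277 gf 113 F [-1.06 -0.13 -1.05] M [-0.043  0.151  0.099]
Ftool [-0.25 -0.49  1.02] M [-0.032  0.09   0.113] rxF -0.036 total 0.077 eye in tool [ 0.0727 -0.0015 -0.0079]
```

Call:
{"method": "servo_tool", "body": {
  "deltas": [
    [0.0002,-0.0073,0.0001,0,0,0.032,-1],
    [0.0007,-0.0146,0.0001,0,0,0.064,-1],
    [0.0016,-0.022,0.0002,0,0,0.0955,-1],
    [0.003,-0.029,0.0003,0,0,0.127,-1],
    [0.003,-0.029,0.0003,0,0,0.127,-1]
  ]
}}

```text
time: 11.82
eef_pos: [0.5517, -0.0009, 0.0624]
orientation: [-0.0, 0.827, 0.562, -0.0]
ft_force: [-1.6, -0.4, -1.2]
width: 0.278
gripper_force: 112.6
```

```bash
python3 -c "
from tq import *
tq(5);rows(.045,n=2);rows(.03,n=1)"
```

```text
12.07 [ 0.5522 -0.0011  0.0624] head 68.53 w 0.278 gf 113 F [-3.55  0.66 -0.26] M [0.14  0.472 0.356]
Ftool [-0.89 -2.58  1.04] M [0.062 0.449 0.267] rxF -0.188 total 0.079 eye in tool [ 0.0724 -0.0013 -0.0082]
[np.float64(0.0), np.float64(-0.0033), 0.0, 0, 0, 0.0143]
[np.float64(0.0001), np.float64(-0.0066), 0.0001, 0, 0, 0.0286]
[np.float64(0.0001), np.float64(-0.0044), 0.0, 0, 0, 0.0191]
```

Call:
{"method": "servo_tool", "body": {
  "deltas": [
    [0,-0.004,0,0,0,0.0143,-1],
    [0.0001,-0.0074,0.0001,0,0,0.0286,-1],
    [0.0001,-0.0074,0.0001,0,0,0.0286,-1]
  ]
}}

```text
time: 12.32
eef_pos: [0.5487, 0.0004, 0.0625]
orientation: [-0.0, 0.84, 0.543, -0.0]
ft_force: [-2.5, 0.8, -1.2]
width: 0.275
gripper_force: 112.5
```

```bash
python3 -c "
from tq import *
tq(4)"
```

```text
12.52 [5.489e-01 3.000e-04 6.250e-02] head 65.89 w 0.276 gf 112 F [-2.7   0.57 -1.35] M [0.014 0.425 0.275]
Ftool [-1.03 -2.21  1.48] M [-0.018  0.415  0.263] rxF -0.161 total 0.102 eye in tool [ 0.0723 -0.0011 -0.0081]
```

Call:
{"method": "servo_tool", "body": {
  "deltas": [
    [0,-0.004,0,0,0,0.0143,-1],
    [0.0001,-0.0074,0.0001,0,0,0.0286,-1],
    [0.0001,-0.0074,0.0001,0,0,0.0286,-1]
  ]
}}

```text
time: 12.77
eef_pos: [0.5455, 0.0019, 0.0625]
orientation: [0.0, 0.852, 0.524, 0.0]
ft_force: [-0.6, -0.7, -2.1]
width: 0.281
gripper_force: 112.5
```

```bash
python3 -c "
from tq import *
tq(4)"
```

```text
12.97 [0.5457 0.0018 0.0625] head 63.31 w 0.275 gf 112 F [-1.34 -0.05 -1.97] M [-0.012  0.289  0.202]
Ftool [-0.75 -1.33  1.92] M [-0.038  0.285  0.2  ] rxF -0.097 total 0.104 eye in tool [ 0.0723 -0.0007 -0.0081]
```

Call:
{"method": "servo_tool", "body": {
  "deltas": [
    [0,-0.004,0,0,0,0.0143,-1],
    [0.0001,-0.0074,0.0001,0,0,0.0286,-1],
    [0.0001,-0.0074,0.0001,0,0,0.0286,-1]
  ]
}}

```text
time: 13.22
eef_pos: [0.5423, 0.0036, 0.0625]
orientation: [0.0, 0.863, 0.504, 0.0]
ft_force: [-0.6, -0.3, -1.1]
width: 0.274
gripper_force: 112.4
```

```bash
python3 -c "
from tq import *
tq(4)"
```

```text
13.42 [0.5425 0.0035 0.0625] head 60.74 w 0.272 gf 112 F [-0.48 -0.3  -0.95] M [-0.138  0.122  0.068]
Ftool [-0.75 -0.14  1.76] M [-0.137  0.131  0.083] rxF -0.010 total 0.073 eye in tool [ 0.0723 -0.0003 -0.0081]
```

Call:
{"method": "servo_tool", "body": {
  "deltas": [
    [0,-0.0035,0,0,0,0.0143,-1],
    [0.0001,-0.007,0.0001,0,0,0.0286,-1],
    [0.0001,-0.007,0.0001,0,0,0.0286,-1]
  ]
}}

```text
time: 13.67
eef_pos: [0.5392, 0.0054, 0.0625]
orientation: [0.0, 0.875, 0.485, 0.0]
ft_force: [0.5, -0.0, -1.1]
width: 0.277
gripper_force: 112.5
```

```bash
python3 -c "
from tq import *
tq(4)"
```

```text
13.87 [0.5395 0.0053 0.0625] head 58.16 w 0.277 gf 112 F [ 0.27 -0.28 -0.62] M [-0.151 -0.006 -0.001]
Ftool [-0.29  0.44  1.58] M [-0.171 -0.008  0.012] rxF 0.032 total 0.044 eye in tool [ 0.0723 -0.0001 -0.0081]
```

Call:
{"method": "servo_tool", "body": {
  "deltas": [
    [0,-0.0033,0,0,0,0.0143,-1],
    [0.0001,-0.0066,0.0001,0,0,0.0286,-1],
    [0.0001,-0.0066,0.0001,0,0,0.0286,-1]
  ]
}}

```text
time: 14.12
eef_pos: [0.5364, 0.0073, 0.0624]
orientation: [-0.0, 0.885, 0.465, 0.0]
ft_force: [1.0, -0.1, -1.4]
width: 0.278
gripper_force: 112.5
```

```bash
python3 -c "
from tq import *
tq(4)"
```

```text
14.32 [0.5366 0.007  0.0624] head 55.59 w 0.279 gf 112 F [ 0.48  0.26 -1.46] M [-0.015 -0.036  0.068]
Ftool [-0.09  0.65  1.64] M [-0.069 -0.022  0.043] rxF 0.047 total 0.090 eye in tool [ 0.0724  0.0001 -0.0082]
```

Call:
{"method": "servo_tool", "body": {
  "deltas": [
    [0,-0.0033,0,0,0,0.0143,-1],
    [0.0001,-0.0066,0.0001,0,0,0.0286,-1],
    [0.0001,-0.0066,0.0001,0,0,0.0286,-1]
  ]
}}

```text
time: 14.57
eef_pos: [0.5336, 0.0092, 0.0623]
orientation: [-0.0, 0.895, 0.445, 0.0]
ft_force: [0.4, -0.6, -0.7]
width: 0.274
gripper_force: 112.5
```

```bash
python3 -c "
from tq import *
tq(4)"
```

```text
14.77 [0.5338 0.009  0.0623] head 53.02 w 0.273 gf 113 F [-0.9   1.02 -1.5 ] M [0.036 0.01  0.055]
Ftool [0.22 0.12 1.23] M [-0.02  -0.027  0.051] rxF 0.009 total 0.060 eye in tool [ 0.0724  0.0002 -0.0083]
```

Call:
{"method": "servo_tool", "body": {
  "deltas": [
    [0,-0.0033,0,0,0,0.0143,-1],
    [0.0001,-0.0066,0.0001,0,0,0.0286,-1],
    [0.0001,-0.0066,0.0001,0,0,0.0286,-1]
  ]
}}

```text
time: 15.02
eef_pos: [0.531, 0.0112, 0.0622]
orientation: [-0.0, 0.905, 0.425, -0.0]
ft_force: [-0.3, -0.6, -1.0]
width: 0.275
gripper_force: 112.5
```

```bash
python3 -c "
from tq import *
tq(4)"
```

```text
15.22 [0.5312 0.011  0.0623] head 50.44 w 0.277 gf 113 F [ 0.25  0.65 -1.15] M [0.109 0.034 0.135]
Ftool [0.56 0.1  1.23] M [0.059 0.018 0.098] rxF 0.007 total 0.105 eye in tool [ 0.0724  0.0002 -0.0083]
```

Call:
{"method": "servo_tool", "body": {
  "deltas": [
    [0,-0.0033,0,0,0,0.0143,-1],
    [0.0001,-0.0066,0.0001,0,0,0.0286,-1],
    [0.0001,-0.0066,0.0001,0,0,0.0286,-1]
  ]
}}

```text
time: 15.47
eef_pos: [0.5285, 0.0133, 0.0622]
orientation: [-0.0, 0.914, 0.405, -0.0]
ft_force: [0.4, 0.1, -1.3]
width: 0.281
gripper_force: 112.6
```

```bash
python3 -c "
from tq import *
tq(4)"
```

```text
15.67 [0.5287 0.0132 0.0622] head 47.87 w 0.275 gf 113 F [ 0.18  1.99 -0.97] M [0.192 0.058 0.179]
Ftool [ 0.61 -0.78  0.72] M [0.158 0.032 0.125] rxF -0.057 total 0.068 eye in tool [ 0.0724  0.0003 -0.0084]
```

Call:
{"method": "servo_tool", "body": {
  "deltas": [
    [0,-0.0035,0,0,0,0.0143,-1],
    [0.0001,-0.007,0.0001,0,0,0.0286,-1],
    [0.0001,-0.007,0.0001,0,0,0.0286,-1]
  ]
}}

```text
time: 15.92
eef_pos: [0.526, 0.0157, 0.0621]
orientation: [-0.0, 0.923, 0.384, 0.0]
ft_force: [0.5, 1.0, -0.9]
width: 0.278
gripper_force: 112.5
```

```bash
python3 -c "
from tq import *
tq(4)"
```

```text
16.12 [0.5262 0.0155 0.0622] head 45.30 w 0.277 gf 113 F [ 0.21  1.22 -1.46] M [ 0.166 -0.055  0.092]
Ftool [ 0.27 -0.74  1.52] M [ 0.117 -0.009  0.094] rxF -0.054 total 0.040 eye in tool [ 0.0725  0.0004 -0.0084]
```

Call:
{"method": "servo_tool", "body": {
  "deltas": [
    [0,-0.0035,0,0,0,0.0143,-1],
    [0.0001,-0.007,0.0001,0,0,0.0286,-1],
    [0.0001,-0.007,0.0001,0,0,0.0286,-1]
  ]
}}

```text
time: 16.37
eef_pos: [0.5236, 0.0182, 0.0621]
orientation: [0.0, 0.932, 0.363, 0.0]
ft_force: [-0.2, 0.4, -0.9]
width: 0.278
gripper_force: 112.6
```

```bash
python3 -c "
from tq import *
tq(4)"
```

```text
16.57 [0.5238 0.018  0.0621] head 42.72 w 0.277 gf 113 F [ 0.39 -0.27 -1.48] M [ 0.085 -0.086  0.059]
Ftool [0.03 0.54 1.01] M [ 0.096 -0.089  0.063] rxF 0.039 total 0.102 eye in tool [ 0.0725  0.0007 -0.0085]
```

Call:
{"method": "servo_tool", "body": {
  "deltas": [
    [0,-0.0033,0,0,0,0.0143,-1],
    [0.0001,-0.0066,0.0001,0,0,0.0286,-1],
    [0.0001,-0.0066,0.0001,0,0,0.0286,-1]
  ]
}}

```text
time: 16.82
eef_pos: [0.5214, 0.0207, 0.062]
orientation: [-0.0, 0.94, 0.342, 0.0]
ft_force: [0.2, -0.1, -0.5]
width: 0.274
gripper_force: 112.6
```

```bash
python3 -c "
from tq import *
tq(4)"
```

```text
17.02 [0.5216 0.0205 0.0621] head 40.15 w 0.281 gf 113 F [-0.25  0.11 -1.19] M [ 0.204 -0.073  0.148]
Ftool [ 0.71 -0.68  1.21] M [ 0.145 -0.092  0.101] rxF -0.050 total 0.051 eye in tool [ 0.0726  0.0007 -0.0085]
```

Call:
{"method": "servo_tool", "body": {
  "deltas": [
    [0,-0.0033,0,0,0,0.0143,-1],
    [0.0001,-0.0066,0.0001,0,0,0.0286,-1],
    [0.0001,-0.0066,0.0001,0,0,0.0286,-1]
  ]
}}

```text
time: 17.27
eef_pos: [0.5193, 0.0233, 0.062]
orientation: [-0.0, 0.947, 0.321, 0.0]
ft_force: [0.6, 1.3, -0.7]
width: 0.281
gripper_force: 112.6
```

```bash
python3 -c "
from tq import *
tq(4)"
```

```text
17.47 [0.5195 0.023  0.062 ] head 37.58 w 0.281 gf 113 F [ 0.68  1.99 -1.02] M [ 0.232 -0.059  0.157]
Ftool [ 0.87 -0.62  0.3 ] M [ 0.229 -0.097  0.12 ] rxF -0.046 total 0.075 eye in tool [ 0.0726  0.0008 -0.0086]
```

Call:
{"method": "servo_tool", "body": {
  "deltas": [
    [0,-0.0035,0,0,0,0.0143,-1],
    [0.0001,-0.0068,0.0001,0,0,0.0286,-1],
    [0.0001,-0.0068,0.0001,0,0,0.0286,-1]
  ]
}}

```text
time: 17.72
eef_pos: [0.5173, 0.0259, 0.0619]
orientation: [0.0, 0.954, 0.3, 0.0]
ft_force: [-0.1, 0.8, -0.4]
width: 0.276
gripper_force: 112.6
```

```bash
python3 -c "
from tq import *
tq(4)"
```

```text
17.92 [0.5175 0.0257 0.062 ] head 35.02 w 0.275 gf 113 F [-0.07  1.57 -0.43] M [ 0.319 -0.152  0.218]
Ftool [ 1.31 -0.96  0.58] M [ 0.24  -0.123  0.206] rxF -0.071 total 0.135 eye in tool [ 0.0727  0.0009 -0.0086]
```

Call:
{"method": "servo_tool", "body": {
  "deltas": [
    [0,-0.0035,0,0,0,0.0143,-1],
    [0.0001,-0.0068,0.0001,0,0,0.0286,-1],
    [0.0001,-0.0068,0.0001,0,0,0.0286,-1]
  ]
}}

```text
time: 18.17
eef_pos: [0.5155, 0.0287, 0.0619]
orientation: [0.0, 0.96, 0.279, 0.0]
ft_force: [0.4, 0.6, -0.2]
width: 0.279
gripper_force: 112.6
```

```bash
python3 -c "
from tq import *
tq(4)"
```

```text
18.37 [0.5156 0.0285 0.0619] head 32.46 w 0.279 gf 113 F [ 1.16  0.47 -0.64] M [ 0.287 -0.192  0.252]
Ftool [ 1.49 -0.79  0.45] M [ 0.254 -0.172  0.284] rxF -0.059 total 0.225 eye in tool [ 0.0728  0.001  -0.0087]
```

Call:
{"method": "servo_tool", "body": {
  "deltas": [
    [0,-0.0035,0,0,0,0.0143,-1],
    [0.0001,-0.0068,0.0001,0,0,0.0286,-1],
    [0.0001,-0.0068,0.0001,0,0,0.0286,-1]
  ]
}}

```text
time: 18.62
eef_pos: [0.5138, 0.0315, 0.0619]
orientation: [0.0, 0.966, 0.257, 0.0]
ft_force: [0.2, 1.1, 0.1]
width: 0.275
gripper_force: 112.7
```

```bash
python3 -c "
from tq import *
tq(6)"
```

```text
18.92 [0.5138 0.0314 0.0619] head 29.87 w 0.279 gf 113 F [ 0.68  0.98 -0.37] M [ 0.289 -0.311  0.374]
Ftool [ 1.06 -0.47  0.24] M [ 0.245 -0.243  0.387] rxF -0.035 total 0.352 eye in tool [ 0.0728  0.0011 -0.0087]
```

Call:
{"method": "servo_tool", "body": {
  "deltas": [
    [0,-0.0033,0,0,0,0.014,-1],
    [0.0001,-0.006,0.0001,0,0,0.025,-1],
    [0.0001,-0.006,0.0001,0,0,0.025,-1]
  ]
}}

```text
time: 19.17
eef_pos: [0.5123, 0.0342, 0.0618]
orientation: [0.0, 0.971, 0.238, 0.0]
ft_force: [0.3, -0.5, 0.8]
width: 0.278
gripper_force: 112.7
```

```bash
python3 -c "
from tq import *
tq(10)"
```

```text
19.67 [0.5123 0.0341 0.0618] head 27.59 w 0.278 gf 113 F [2.01 0.09 0.52] M [ 0.14  -0.388  0.368]
Ftool [ 1.7   0.63 -0.61] M [ 0.141 -0.381  0.442] rxF 0.043 total 0.486 eye in tool [ 0.0729  0.0013 -0.0088]
```

Call:
{"method": "servo_tool", "body": {
  "deltas": [
    [0.0006,0.0128,0,0,0,-0.056,-1],
    [0.0022,0.0254,0,0,0,-0.111,-1],
    [0.005,0.038,0,0,0,-0.167,-1],
    [0.0088,0.05,0,0,0,-0.223,-1],
    [0.0088,0.05,0,0,0,-0.223,-1]
  ]
}}

```text
time: 20.08
eef_pos: [0.5278, 0.0133, 0.0615]
orientation: [-0.0, 0.914, 0.405, -0.0]
ft_force: [-0.6, 0.4, -1.7]
width: 0.278
gripper_force: 112.4
```

```bash
python3 -c "
from tq import *
tq(6)"
```

```text
20.38 [0.5274 0.0142 0.0617] head 47.58 w 0.277 gf 112 F [ 0.51 -0.72 -1.3 ] M [-0.082 -0.047 -0.026]
Ftool [0.05 0.37 1.06] M [-0.084 -0.086 -0.049] rxF 0.027 total -0.022 eye in tool [ 0.0725  0.0016 -0.0089]
```

Call:
{"method": "servo_tool", "body": {
  "deltas": [
    [-0.012,0,0,0,0,0,-1],
    [-0.03,0,0,0,0,0,-1],
    [-0.05,0,0,0,0,0,-1],
    [-0.07,0,0,0,0,0,-1],
    [-0.07,0,0,0,0,0,-1]
  ]
}}

```text
time: 20.8
eef_pos: [0.5025, -0.0132, 0.0617]
orientation: [-0.0, 0.915, 0.403, -0.001]
ft_force: [-0.0, 0.5, -2.3]
width: 0.275
gripper_force: 112.5
```

Call:
{"method": "servo_tool", "body": {
  "deltas": [
    [-0.025,0,0,0,0,0,-1],
    [-0.05,0,0,0,0,0,-1],
    [-0.08,0,0,0,0,0,-1],
    [-0.11,0,0,0,0,0,-1],
    [-0.13,0,0,0,0,0,-1],
    [-0.14,0,0,0,0,0,-1],
    [-0.14,0,0,0,0,0,-1]
  ]
}}

```text
time: 21.38
eef_pos: [0.4563, -0.0644, 0.0618]
orientation: [-0.0, 0.915, 0.403, -0.0]
ft_force: [0.1, 0.4, -1.4]
width: 0.278
gripper_force: 112.4
```

Run:
```python
from look import *
s,p,A=st();T,XT=grab("top",5);S,XS=grab("side",5);st()
for X in(XT,XS):
    s=(abs(X[...,0]-.578)<.03)&(abs(X[...,1]-.066)<.03)&(X[...,2]>.06);P=X[s];print(len(P),cv2.minAreaRect((P[:,:2]*1000).astype(np.float32)),np.percentile(P[:,2],95))
W=np.zeros((600,800,3),np.uint8);W[:550,:350]=crop(T,215,140,70,110,5);W[:550,350:]=crop(S,270,150,90,110,5);save("c4",W)
```

```text
21.38 [ 0.4563 -0.0644  0.0618] head 47.59 w 0.278 gf 112 F [ 0.12  0.39 -1.37] M [-0.012 -0.006 -0.029]
21.88 [ 0.4571 -0.0634  0.0618] head 47.68 w 0.280 gf 112 F [-0.08 -0.15 -2.07] M [-0.077  0.07  -0.011]
84 ((577.9195556640625, 66.17247772216797), (16.017723083496094, 31.982709884643555), 57.08184814453125) 0.08734466953553269
134 ((576.8699340820312, 66.84303283691406), (16.235580444335938, 32.10308837890625), 57.42501449584961) 0.08524175342232623
```

View pics/c4.png

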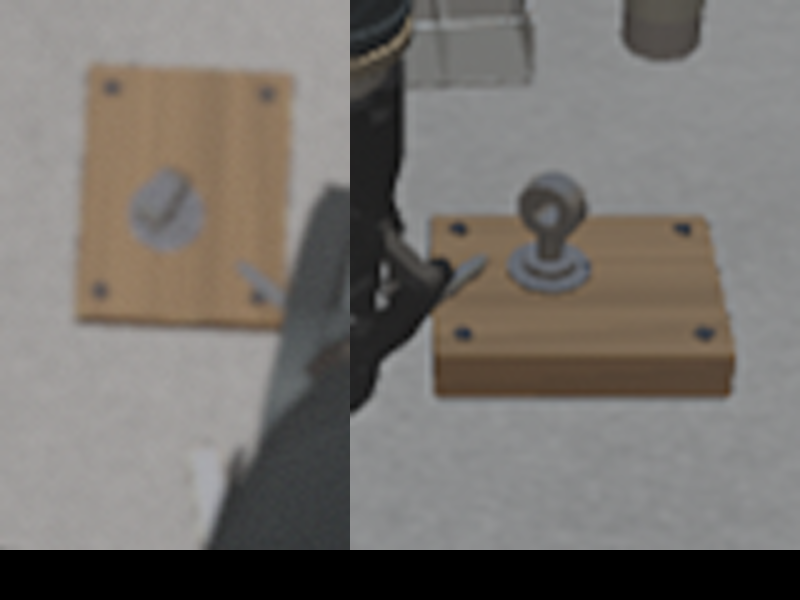

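The ring now heads 57° (45.6° of turn), and the shaft is out with its tip near top (263,193). Next I'll carry it back to the mat.

Call:
{"method": "servo_tool", "body": {
  "deltas": [
    [0,0,-0.06,0,0,0,-1],
    [-0.03,0.03,-0.1,0,0,-0.04,-1],
    [-0.08,0.09,-0.1,0,0,-0.1,-1],
    [-0.13,0.15,-0.1,0,0,-0.16,-1],
    [-0.18,0.21,-0.1,0,0,-0.22,-1],
    [-0.23,0.27,-0.1,0,0,-0.28,-1],
    [-0.28,0.33,-0.08,0,0,-0.34,-1],
    [-0.32,0.375,-0.04,0,0,-0.4,-1],
    [-0.341,0.403,0,0,0,-0.417,-1],
    [-0.341,0.403,0.04,0,0,-0.417,-1],
    [-0.341,0.403,0.064,0,0,-0.417,-1],
    [-0.341,0.403,0.064,0,0,-0.417,-1]
  ]
}}

```text
time: 22.88
eef_pos: [0.4897, -0.3242, 0.0271]
orientation: [-0.002, 0.736, 0.677, -0.0]
ft_force: [0.2, -0.1, -1.3]
width: 0.277
gripper_force: 112.4
```

```bash
python3 -c "
from tq import *
tq(3)"
```

```text
23.03 [ 0.4917 -0.3251  0.0308] head 85.23 w 0.277 gf 112 F [-0.21  0.07 -2.07] M [-0.031 -0.026  0.044]
Ftool [-0.14  0.27  1.27] M [-0.022 -0.013  0.013] rxF 0.115 total 0.129 eye in tool [ 0.3975  0.053  -0.0399]
```

Call:
{"method": "servo_tool", "body": {
  "deltas": [
    [0,0,0.012,0,0,0,-1],
    [0,0,0.024,0,0,0,-1],
    [0,0,0.034,0,0,0,-1],
    [0,0,0.04,0,0,0,-1],
    [0,0,0.043,0,0,0,-1],
    [0,0,0.045,0,0,0,-1],
    [0,0,0.045,0,0,0,-1],
    [0,0,0.045,0,0,0,-1]
  ]
}}

```text
time: 23.7
eef_pos: [0.491, -0.3252, 0.0077]
orientation: [-0.0, 0.736, 0.677, -0.0]
ft_force: [-3.5, 2.6, 5.2]
width: 0.278
gripper_force: 113.2
```

```bash
python3 -c "
from tq import *
tq(3)"
```

```text
23.85 [ 0.491  -0.3252  0.0077] head 85.19 w 0.277 gf 113 F [-3.37  3.01  5.3 ] M [ 0.419  0.49  -0.058]
Ftool [ 2.66 -3.69 -4.86] M [ 0.411  0.491 -0.019] rxF -1.610 total -1.629 eye in tool [ 0.3978  0.0533 -0.0628]
```

Contact at about 5 N, as it was at the grasp. Releasing and rising.

Call:
{"method": "servo_tool", "body": {
  "deltas": [
    [0,0,0,0,0,0,-0.3],
    [0,0,0,0,0,0,-0.1],
    [0,0,0,0,0,0,0.1],
    [0,0,0,0,0,0,0.2],
    [0,0,0,0,0,0,0.2],
    [0,0,0,0,0,0,0.2],
    [0,0,0,0,0,0,0.2]
  ],
  "grip_force": 20
}}

```text
time: 24.43
eef_pos: [0.4911, -0.3254, 0.0073]
orientation: [0.0, 0.736, 0.677, -0.0]
ft_force: [0.1, 0.4, -0.2]
width: 0.604
gripper_force: 0.0
```

Call:
{"method": "servo_tool", "body": {
  "deltas": [
    [0,0,-0.02,0,0,0,0.2],
    [0,0,-0.06,0,0,0,0.2],
    [0,0,-0.12,0,0,0,0.2],
    [0,0,-0.2,0,0,0,0.2],
    [0,0,-0.28,0,0,0,0.2],
    [-0.1,-0.1,-0.36,0,0,0,0.2],
    [-0.2,-0.2,-0.4,0,0,0,0.2],
    [-0.25,-0.25,-0.4,0,0,0,0.2],
    [-0.25,-0.25,-0.4,0,0,0,0.2],
    [-0.25,-0.25,-0.4,0,0,0,0.2]
  ]
}}

```text
time: 25.27
eef_pos: [0.3534, -0.4418, 0.2095]
orientation: [0.001, 0.737, 0.676, -0.001]
ft_force: [-0.2, -0.1, 0.3]
width: 0.598
gripper_force: 0.0
```

Run:
```python
from look import *
st();T,XT=grab("top",3);S,XS=grab("side",4);st();save("sF",S);
W=np.zeros((420*600//600,800,3),np.uint8);W[:,:400]=T[:,160:];W[:]=0
W=np.hstack([T[:,:400],S[:,150:550]]);save("c5",W)
X=XS;s=(abs(X[...,0]-.49)<.05)&(abs(X[...,1]+.34)<.07)&(X[...,2]>.022)&(X[...,2]<.04);P=X[s];print(len(P),cv2.minAreaRect((P[:,:2]*1000).astype(np.float32)),P[:,2].mean())
s=(abs(X[...,0]-.5)<.05)&(X[...,1]>-.29)&(X[...,1]<-.19)&(X[...,2]>.01)&(X[...,2]<.04);Q=X[s];print(len(Q),np.polyfit(Q[:,1],Q[:,0],1),Q[:,1].max(),Q[:,2].mean())
```

```text
25.27 [ 0.3534 -0.4418  0.2095] head 85.10 w 0.598 gf 0 F [-0.17 -0.1   0.26] M [-0.049  0.002  0.005]
25.62 [ 0.3568 -0.4387  0.2072] head 85.26 w 0.601 gf 0 F [ 0.32 -0.39 -0.32] M [-0.017  0.023  0.005]
641 ((488.1080322265625, -340.55157470703125), (83.4586410522461, 25.005722045898438), 84.74918365478516) 0.026859157077722413
143 [0.08736871 0.51808775] -0.20547090305046223 0.018180584567328763
```

View pics/c5.png

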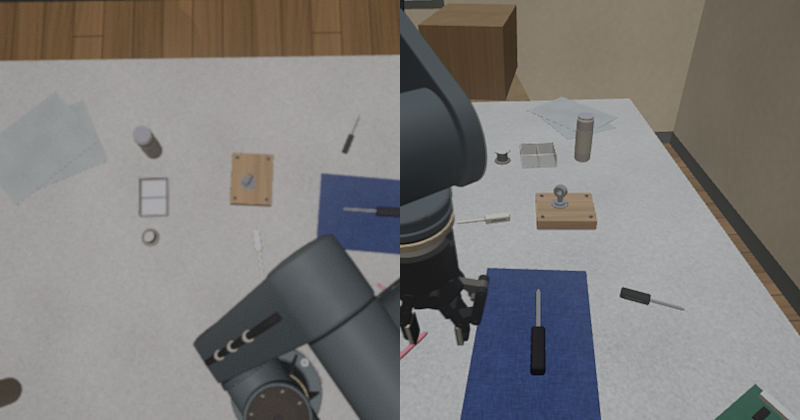

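The driver lies flat on the mat where it started (side pane 538,345), and the can, spool, bin and look-alikes are where they were. Handing in.

```bash
python3 -c "
from station import r
print(r.close_job())"
```

```text
the job is handed in; nothing more can be done
None
```

The eye turned about 0.8 rad clockwise to its stop and was nipped up at a measured 0.49 N m; the screwdriver is back flat on the mat where it lay, and the job is handed in (about 26 s on the robot's clock; the judge's result was not shown).

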